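Lock the drawing board's clamp bar with bolt and linchpin

ROBOT

A 6-joint arm with a two-finger parallel gripper is mounted at the origin on a cart in front of the work surface, level with it; the furniture and walls round the work are solid. World frame = base frame: x ahead of the robot, y to its left, z up, the work surface at z = 0. Lengths are in m, angles in rad, forces in N, time in s.
With the tool pointing down it reaches from about 0.3 to 0.825 m from the base axis. Payload 5.4 kg.
Tool frame: the origin (TCP) lies at the very end of the fingers, on their centre line; the grasp point (between the pads) lies 19 mm behind it; z points along the fingers, y is the line along which they close (so a half turn about z gives the same grasp; the last joint's range is limited). The gripper opens to 92 mm and grips with 3 to 60 N. Pads are 20 mm wide; open, the fingers measure 128 mm over their backs; the gripper's body (75 mm by 189 mm) begins 69 mm behind the grasp point.
Start: joints at [-1.407, 0.158, 1.597, -0, 1.386, -0.21], TCP at [0.21, -0.535, 0.215] pointing down, gripper open.
Joint ranges: [-2.91, 2.91], [-0.94, 2.29], [0.18, 2.7], [-1.29, 4.43], [0.17, 2.64], [-3, 3]. Speed limits (rad/s): [2.57, 2.57, 3.14, 3.14, 3.14, 3.14].

INTERFACE

Orientations are given as [roll, pitch, yaw] about the fixed x, y, z axes, in that order (R = Rz(yaw) Ry(pitch) Rx(roll)).
In Python, from rig import * gives the robot as it stands. The module is installed in compiled form; this text tells all that it offers.
- The arm moves only by the tool apply_moves, never from a script. Its argument "increments" is a list that holds one entry, the list of rows, each a list of 7 numbers: the closure, from 0 (fully open) to 1 (shut), then the shift along the tool's x, y, z in mm, then the turn, a rotation vector about the tool's x, y, z in degrees. In form: [[[claw, dx, dy, dz, rx, ry, rz], ...]]. A call has 1 to 8 rows; each row shifts and turns the commanded pose from where the row before left it, along the tool's axes as they then stand; what a row does not reach is not made up. A row lasts 1/12 s, in which the tool goes at most 41.7 mm and 7.16 degrees, less where a joint would pass 70% of its speed; a pose out of reach is approached as far as the arm can. A call with a gripper value outside its range is refused whole. The fingers move at their own pace and stop on an object; "grip_force" is the grip in N (left out, the last holds). Time passes only in rows, so rows that do not move let the fingers close. It gives the time, the measured TCP pose, the force, the opening and the grip force at its end, in the units of the state.
- observe(): the state, without advancing time (a new reading comes with each control period).
- snapshot(name): name is "side" or "top" or "wrist"; returns the picture (480x640x3 uint8, red, green, blue); there is no depth.
- get_calibration(name): a dict with "fx", "fy", "cx", "cy" (pixels), "k1" (the pictures are not rectified: a ray, as slopes to the right and down, at radius r is drawn at 1 + k1 r^2 times it, then the intrinsics apply), "R" (3x3) and "t" (3): a world point X has camera coordinates R X + t. Camera axes: x right, y down, z forward; pixel columns grow to the right and rows downward; lengths in m; the calibration is good to about 2 mm. A picture is of the moment at which its call begins: read the wrist's pose just before it. get_calibration takes no time and is no camera call; for the wrist camera it gives the pose at the moment of the call.
- job_done(): hands the job in; it is judged then, once.
Trained networks look in the newest picture that a camera, given by its name, has taken for a name from the list of things; names that differ only in an ending like _2 or _b are one class to them, and where a whole thing is asked for, a point or a joint stands for the part that bears it (a point fixed in the world has none). Each returns a list of dicts, best first, with "confidence" (0 to 1); they miss things now and then, are a little off and sometimes report something else, mostly with a low value. They report only what shows in the picture. A call takes as long as a camera call. They do not tell look-alikes from the thing itself.
- look_for(camera, target): "xy" ([column, row] in pixels, amid what is visible of it).
- landmark_of(camera, target): "xy" ([column, row] in pixels: a listed point, or the origin of a listed thing).
The state is a dict: "time": time; "qpos": joint angles; "qvel": joint speeds; "joint_efforts": joint torques, N m; "eef_pos": TCP position; "orientation": TCP orientation; "wrist_force": force on the tool from outside, world axes, zero at the start; "wrist_torque": the same for the moment, N m; "finger_gap": opening from 0.0 (shut) to 1.0 (fully open); "gripper_force": force on a finger pad.
Only numpy, scipy, OpenCV 4.12 (cv2) and the standard library are available. Lean on these libraries where they do the work, as an engineer would, in place of code of your own. Each camera call takes 0.05 s, during which the arm holds its last target. There are 200 camera calls.

TASK

Lock the sloping drawing board's clamp bar: slide its square bolt fully home, so that the hole in its end comes out past the last bracket. Then take the linchpin from its wooden rest and push it down through that hole, along the hole's slant, until its collar sits on the bolt, its ring toward the bolt's free end. Swing the ring over the bolt's end as far as it goes, against the pin's point, let go, and leave the ink bottle, mint tin and eraser where they are.

Things in the scene. Friction and masses are not known exactly. Their poses are not given: they have to be found in the camera images.
- stand: Fixed plywood drawing board, 320 mm wide, 250 up the slope, rising 30 degrees away from the robot; sketchbook on it under an aluminium clamp bar. Origin on the table under its middle; x ahead, y left, z up. 205 mm up the slope three brackets carry the bolt: at y=-160 to -142 mm (keeper, flush with the board's right edge), -140 to -122 (eye of the bar), -25 to -7. They top out 6 mm over the bolt.
- bolt (a joint): Slide of the square steel bolt (24 mm wide, 20 mm thick, its top face 28 mm off the board's face) toward the stand's -y (right). 0 = drawn back, 0.05 m = fully home against its stop; starts between 0 and 0.015. About 3 N moves it; it stays where it is left. Above the bracket tops only its handle stands up.
- bolt_hole (a point): Centre of the hole's upper mouth, on the bolt's top face; moves with it. x up the slope, y to the stand's left (the bolt slides and ends to -y), z square off the board, out of the hole, leaning 30 degrees to the robot. Round 13.5 mm hole, 1.2 mm chamfer, through 20 mm. Bolt's free end 12.5 mm to -y. With the bolt home the keeper begins 15 mm to +y and below the hole there is only air and the table.
- bolt_handle (a point): Centre of the top of the bolt's dark upright handle, a block 14 mm (x) by 12 mm (y) standing 36 mm up from the bolt's top face, 75 mm to the hole's +y; same axes as bolt_hole; moves with the bolt.
- pin: Loose steel linchpin, about 90 g, upright in the rest. Origin under its collar (20 mm across), z up the pin. Below: round shank 11 mm across, 40 long, the last 12 tapering to 5. Above: head 12 mm (x) by 16 mm (y), up to z=44 mm; hold it by the faces 16 mm apart, above z=10. Ring hinged on the head at x=8.5, z=6.5 mm about the pin's y axis. At the start +x (the ring) points roughly right, yaw varies.
- pin_tip (a point): Centre of the pin's point, 40 mm below the collar's underside; same axes as the pin.
- ring (a joint): Hinge of the wire ring (4.4 mm wire, 42 mm wide along the pin's y, reaching 40 mm from the hinge). 0 = square out to the pin's +x; grows as it swings toward the pin's point; 1.57 rad = its stop, hanging along the pin, far bar at the point. Starts between -0.25 and 0.2; stiff (0.02 N m), stays where it is left.
- ring_tab (a point): Top of the small thumb tab (14 mm wide, 5 thick) in the middle of the ring's far bar, 38 mm from the hinge and 9 mm off the ring's plane: above it with the ring at 0, facing outward, away from the pin, when closed. Turns with the ring: x from hinge to far bar, y along the hinge, z along the tab.
- rest: Fixed wooden pin rest: post 26 mm square, top at 50 mm, with a 13.5 mm upright hole, 42 mm deep, on a foot 70 mm square and 8 mm thick. Origin on the table under the hole.
- ink: Bystander: dark square-shouldered ink bottle with black cap, 58x60x69 mm, origin at its base.
- mints: Bystander: small oblong tin with a lid, 36x64x17 mm, origin at its base.
- eraser: Bystander: boxed eraser, 31x66x20 mm, origin at its base.
There are look-alikes about, which are no part of the job. What is shaped like the pin but purple is not meant.

How it is judged:
By the outcome, as a careful person would: the job done as asked, in the order asked, and still so for the second after the job is handed in, with the robot touching nothing.
It also fails if it takes over 61 s, if anything falls off the work surface, if the arm or the gripper's body presses on something with over 40 N, if the wrist force passes 120 N, or if a joint passes its speed limit or range.

## Working session

There is one attempt and no reset: what is moved stays moved. The work goes in short steps, Python scripts to look and compute and a tool call to move; the robot and the scene stay as the last step left them, time stands still between calls to the robot, and variables do not carry over. Pictures are saved under pics/ and viewed, at most 10 in all, crops included, and the job is handed in when it is done.

Besides the shell and the picture viewer there is one more tool, called after ">>>" as name(argument=value, ...) on one line, values as JSON. apply_moves: Moves the arm, as the interface text tells. Its arguments: {"type":"object","properties":{"increments":{"type":"array"},"grip_force":{"type":"number"}},"required":["increments"]}

```bash
mkdir -p pics
cat > h.py <<'E'
from rig import *
import numpy as np, cv2
from scipy.spatial.transform import Rotation as Ro
from scipy.optimize import least_squares
np.set_printoptions(precision=4,suppress=True)
def save(im,n): cv2.imwrite('pics/'+n,im[:,:,::-1])
def ray(c,xy):
    fx,fy,cx,cy,k=[c[a] for a in('fx','fy','cx','cy','k1')]
    d=np.array([(xy[0]-cx)/fx,(xy[1]-cy)/fy]); u=d.copy()
    for _ in range(20): u=d/(1+k*(u@u))
    R=np.array(c['R']);t=np.array(c['t'])
    v=R.T@np.array([u[0],u[1],1]); return -R.T@t, v/np.linalg.norm(v)
def proj(c,X):
    p=np.array(c['R'])@np.array(X)+np.array(c['t']); u=p[:2]/p[2]; u=u*(1+c['k1']*(u@u))
    return np.array([c['fx']*u[0]+c['cx'],c['fy']*u[1]+c['cy']])
def tri(rays):
    A=np.zeros((3,3));b=np.zeros(3)
    for o,d in rays:
        P=np.eye(3)-np.outer(d,d);A+=P;b+=P@o
    X=np.linalg.solve(A,b)
    return X,[np.linalg.norm((np.eye(3)-np.outer(d,d))@(X-o)) for o,d in rays]
def onz(c,xy,z):
    o,d=ray(c,xy); return o+d*(z-o[2])/d[2]
def Rt(): return Ro.from_euler('xyz',observe()['orientation']).as_matrix()
E
python3 - <<'E'
from h import *
s=observe();print(s['time'],s['eef_pos'],s['orientation'],s['finger_gap'])
ims={}
for n in('side','top','wrist'):
    ims[n]=snapshot(n);save(ims[n],n+'0.png');c=get_calibration(n)
    print(n,'pos',-np.array(c['R']).T@np.array(c['t']),c['fx'],c['k1'])
    for t in('stand','bolt_hole','bolt_handle','pin','pin_tip','ring_tab','rest','ink','mints','eraser'):
        print(n,t,[(np.round(r['xy'],1).tolist(),round(r['confidence'],2)) for r in landmark_of(n,t)][:4])
print(observe()['time'])
E
```

```text
0.0 [ 0.2098 -0.5347  0.2137] [-3.1398 -0.0004  0.3738] 1.0000349029848425
side pos [ 0.0869 -1.0304  0.5348] 582.186632220944 -0.18663965336915117
side stand [([308.9, 275.7], 0.82)]
side bolt_hole [([363.8, 225.5], 0.84)]
side bolt_handle [([336.0, 202.4], 0.88)]
side pin [([362.3, 322.6], 0.79), ([256.9, 401.6], 0.76), ([325.8, 329.5], 0.55)]
side pin_tip [([370.4, 306.4], 0.79), ([249.8, 383.0], 0.76)]
side ring_tab [([334.6, 200.3], 0.66), ([283.5, 385.1], 0.58), ([297.0, 328.0], 0.44), ([384.7, 310.8], 0.43)]
side rest [([325.6, 356.6], 0.86)]
side ink [([460.8, 320.7], 0.91), ([222.7, 359.9], 0.48)]
side mints [([220.0, 357.8], 0.92)]
side eraser [([445.7, 358.8], 0.68), ([325.2, 356.5], 0.56)]
top pos [ 0.3677 -0.1476  1.1681] 495.74621346243714 0.010952309199978551
top stand [([247.9, 217.7], 0.91)]
top bolt_hole [([307.6, 187.1], 0.91), ([421.6, 198.0], 0.74)]
top bolt_handle [([267.2, 188.5], 0.65)]
top pin [([412.4, 337.1], 0.68), ([378.7, 266.9], 0.58), ([351.3, 224.4], 0.55)]
top pin_tip [([390.6, 338.8], 0.75), ([334.6, 212.6], 0.5)]
top ring_tab [([367.2, 210.2], 0.48), ([419.6, 318.3], 0.47)]
top rest [([375.7, 269.4], 0.8), ([306.5, 187.5], 0.39)]
top ink [([382.8, 158.8], 0.78)]
top mints [([351.7, 337.3], 0.8)]
top eraser [([422.1, 197.8], 0.6)]
wrist pos [ 0.2731 -0.5109  0.3838] 386.69678183438003 -0.029964667519859337
wrist stand []
wrist bolt_hole []
wrist bolt_handle []
wrist pin [([164.2, 52.1], 0.83)]
wrist pin_tip [([126.0, 30.8], 0.93)]
wrist ring_tab [([190.3, 6.4], 0.57)]
wrist rest []
wrist ink []
wrist mints []
wrist eraser []
1.65
```

View pics/side0.png

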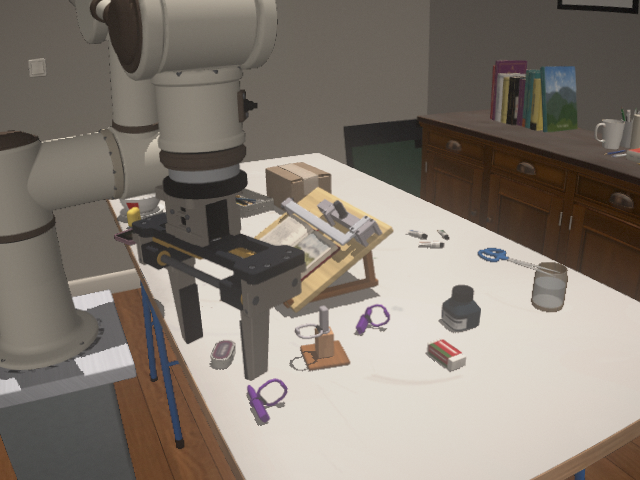

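View pics/top0.png

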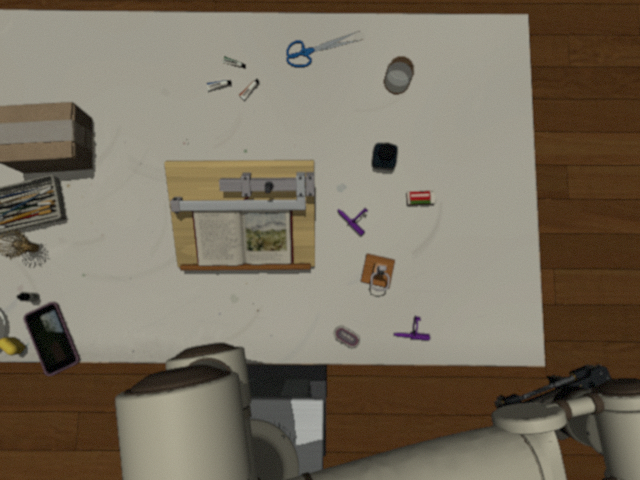

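Side view: the steel pin stands in the brown rest at (324,330), with its ring to the left at about (305,330). Purple look-alikes lie flat at side (258,400) and (370,318), which are top (412,335) and (352,222). The steel one in the rest, top (380,270), is the one meant. The bolt handle is at side (336,205) and top (268,187). I'll check the choice in one close crop.

Run:
```python
from h import *
a=cv2.imread('pics/side0.png');b=cv2.imread('pics/top0.png')
f=lambda im,x,y,w,h:cv2.resize(im[y:y+h,x:x+w],(400,300),interpolation=cv2.INTER_CUBIC)
save(np.vstack([np.hstack([f(a,280,295,80,60+15-15),f(b,350,245,56,42)]),np.hstack([f(a,270,185,120,90),f(b,210,165,120,90)])])[:,:,::-1],'crop1.png')
cs,ct=get_calibration('side'),get_calibration('top')
for n,p,q in[('hole',[363.8,225.5],[307.6,187.1]),('handle',[336,202.4],[267.2,188.5]),('rest',[325.6,356.6],[375.7,269.4]),('stand',[308.9,275.7],[247.9,217.7])]:
    print(n,*tri([ray(cs,p),ray(ct,q)]))
print(onz(ct,[375.7,269.4],0),onz(cs,[325.6,356.6],0))
print(onz(ct,[382.8,158.8],0),onz(ct,[351.7,337.3],0),onz(cs,[445.7,358.8],0))
```

```text
hole [ 0.6098 -0.125   0.1518] [np.float64(0.002184693535847329), np.float64(0.0021846935358473033)]
handle [ 0.5971 -0.0419  0.1774] [np.float64(0.0010403463674257033), np.float64(0.0010403463674257681)]
rest [ 0.4477 -0.2839 -0.0021] [np.float64(0.0008227603668551171), np.float64(0.0008227603668551035)]
stand [ 0.5647  0.0229 -0.0033] [np.float64(0.0037421336919163392), np.float64(0.0037421336919164104)]
[ 0.4468 -0.2833  0.    ] [ 0.4472 -0.2869  0.    ]
[ 0.7153 -0.3022  0.    ] [ 0.2891 -0.2268  0.    ] [ 0.6191 -0.3887  0.    ]
```

View pics/crop1.png

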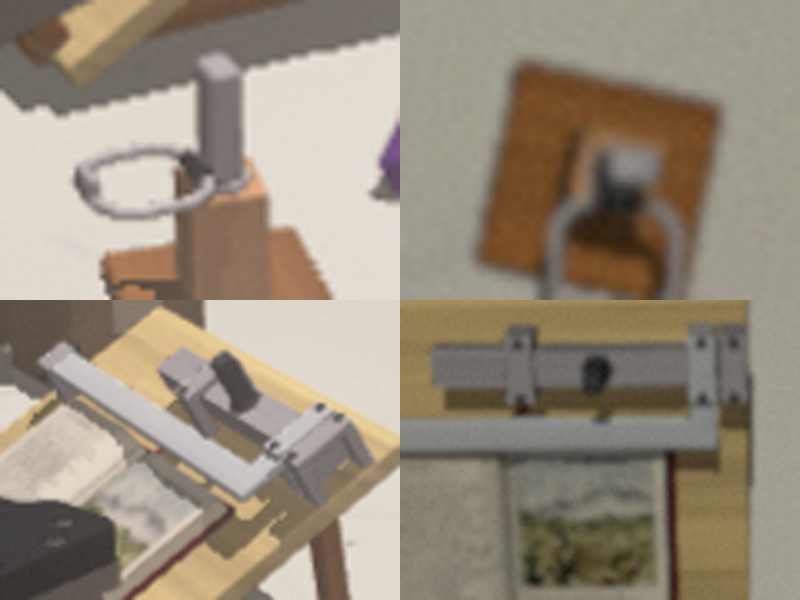

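The crop confirms it: the steel pin stands upright in the rest with its ring out toward the robot, about world −x. The bolt is drawn back, with its end hidden in the keeper. I'll start with a hover near the rest to measure both from the wrist camera.

>>> apply_moves(increments=[[[0,30,-22,-2,0,0,0],[0,30,-22,-2,0,0,0],[0,30,-22,-2,0,0,0],[0,30,-22,-2,0,0,0],[0,30,-22,-2,0,0,0],[0,30,-22,-2,0,0,7.1],[0,32,-17,-2,0,0,7.1],[0,33,-13,-2,0,0,7.1]]])

```text
time: 2.32
eef_pos: [0.3819, -0.3077, 0.2306]
orientation: [3.141, -0.0, 0.023]
wrist_force: [0.2, -1.1, 1.0]
finger_gap: 1.001
gripper_force: 0.0
```

Run:
```python
from h import *
s=observe();print(s['time'],s['eef_pos'],s['orientation'],s['qpos'],s['wrist_force'])
c=get_calibration('wrist');im=snapshot('wrist');save(im,'w1.png')
for t,z in(('rest',.0),('pin',.05),('pin_tip',.01),('ring_tab',.065),('bolt_handle',.17),('bolt_hole',.15)):
    for r in landmark_of('wrist',t)[:3]: print(t,np.round(r['xy'],1),round(r['confidence'],2),onz(c,r['xy'],z))
```

```text
2.3167 [ 0.3819 -0.3077  0.2306] [ 3.1413 -0.0002  0.0227] [-0.9252 -0.0764  1.8073  0.      1.4103  0.6229] [ 0.1713 -1.0624  1.0483]
rest [288.7 136.7] 0.76 [ 0.4491 -0.2853  0.    ]
rest [222.9 282.7] 0.72 [ 0.2911 -0.2142  0.    ]
pin [357.3 282.6] 0.85 [ 0.3141 -0.3555  0.05  ]
pin [286.2 140.5] 0.81 [ 0.4458 -0.2858  0.05  ]
pin [218.7   9.9] 0.78 [ 0.5497 -0.2292  0.05  ]
pin_tip [318.  278.2] 0.75 [ 0.3027 -0.3187  0.01  ]
ring_tab [382.  256.7] 0.9 [ 0.3454 -0.3745  0.065 ]
ring_tab [285.3 192.7] 0.6 [ 0.4017 -0.2863  0.065 ]
```

View pics/w1.png

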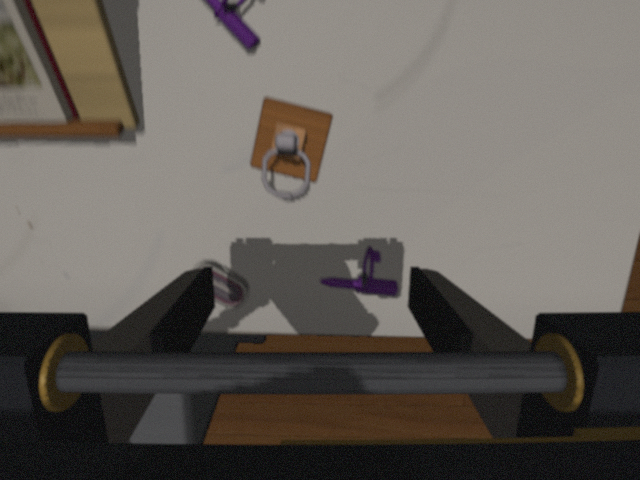

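The pin in the rest is at (287,143) with its ring straight down the image (world −x), matching the network (pin ≈ 0.446, −0.286). Next comes a tilted hover over the bolt.

>>> apply_moves(increments=[[[0.5,26,-31,-4,0,0,1.3],[0.5,26,-31,-4,0,0,0],[0.8,26,-31,-3,0,0,0],[1,26,-31,0,0,0,0],[1,0,-31,0,0,7,0],[1,0,-31,0,0,7,0],[1,0,-31,0,0,7,0],[1,0,-31,0,0,7,0]]])

```text
time: 3.33
eef_pos: [0.4835, -0.0607, 0.2414]
orientation: [3.141, -0.494, 0.004]
wrist_force: [-1.5, 1.6, 1.2]
finger_gap: 0.448
gripper_force: 0.0
```

Run:
```python
from h import *
s=observe();print(s['time'],s['eef_pos'],s['orientation'],s['qpos'],s['finger_gap'])
c=get_calibration('wrist');im=snapshot('wrist');save(im,'w2.png')
for t,z in(('bolt_handle',.177),('bolt_hole',.15),('stand',0)):
    for r in landmark_of('wrist',t)[:3]: print(t,np.round(r['xy'],1),round(r['confidence'],2),onz(c,r['xy'],z))
```

```text
3.3333 [ 0.4835 -0.0607  0.2414] [ 3.1412 -0.4943  0.0041] [-0.5475 -0.534   2.2161  0.2906  1.0478  0.9262] 0.4484141222050819
bolt_handle [283.6 138.5] 0.73 [ 0.5933 -0.0421  0.177 ]
bolt_hole [381.  134.2] 0.66 [ 0.6119 -0.116   0.15  ]
stand [237.5 243.8] 0.76 [0.5572 0.0205 0.    ]
```

View pics/w2.png

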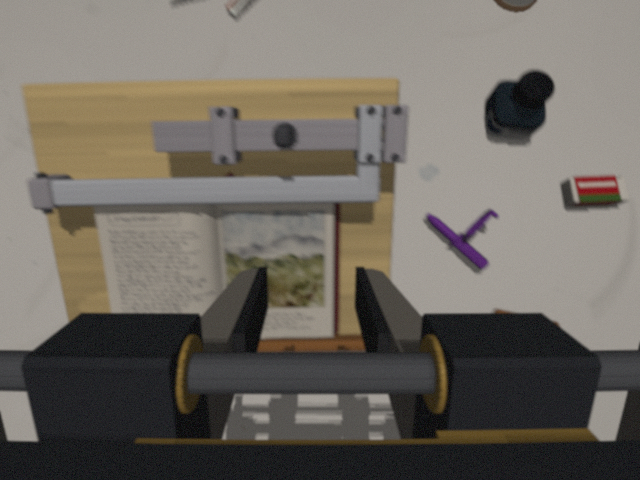

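The handle top is at (285,134), left of the bar's eye at (370,134), and the bolt's line runs level across the image. I'll lower closed fingers on the handle's +y side.

>>> apply_moves(increments=[[[1,0,-31,0,0,1.7,0],[1,32,-30,0,0,0,0],[1,32,0,5,0,0,0],[1,0,0,31,0,0,0],[1,0,0,31,0,0,0],[1,0,0,31,0,0,0],[1,0,0,31,0,0,0],[1,0,0,0,0,0,0]]])

```text
time: 4.2
eef_pos: [0.6007, -0.0017, 0.153]
orientation: [-3.139, -0.507, 0.003]
wrist_force: [-0.6, 0.4, -1.9]
finger_gap: 0.003
gripper_force: 0.0
```

>>> apply_moves(increments=[[[1,0,8,0,0,0,0],[1,0,8,0,0,0,0],[1,0,8,0,0,0,0],[1,0,8,0,0,0,0],[1,0,8,0,0,0,0],[1,0,5,0,0,0,0],[1,0,0,0,0,0,0]]])

```text
time: 4.78
eef_pos: [0.6019, -0.0473, 0.1612]
orientation: [3.14, -0.52, 0.005]
wrist_force: [-1.1, 0.2, 0.4]
finger_gap: 0.006
gripper_force: 0.0
```

Run:
```python
from h import *
s=observe();print(s['time'],s['eef_pos'],s['orientation'],s['wrist_force'],s['finger_gap'])
im=snapshot('wrist');save(im,'w3.png');c=get_calibration('wrist')
for t,z in(('bolt_handle',.177),('bolt_hole',.15)):
    for r in landmark_of('wrist',t)[:3]: print(t,np.round(r['xy'],1),round(r['confidence'],2),onz(c,r['xy'],z))
```

```text
4.7833 [ 0.6019 -0.0473  0.1612] [ 3.1399 -0.5199  0.0048] [-1.1188  0.1505  0.3732] 0.005652149784609748
bolt_handle [360.2 298.3] 0.76 [ 0.5936 -0.0685  0.177 ]
bolt_hole [494.6 265.2] 0.78 [ 0.6134 -0.1407  0.15  ]
```

View pics/w3.png

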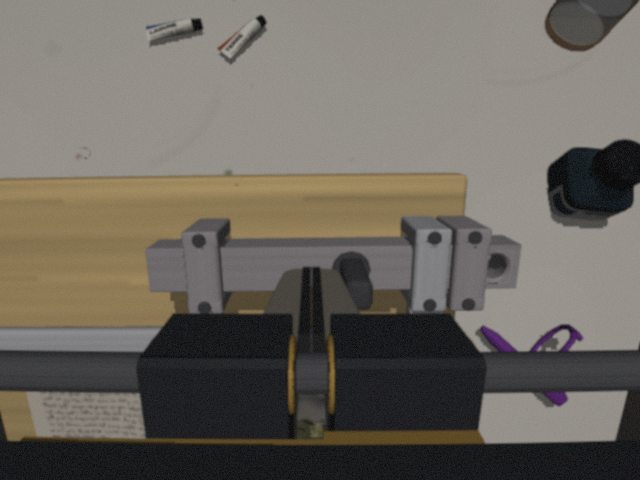

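The bolt has moved with the fingers. Its hole is now showing past the keeper at (495,265), but it isn't fully home yet, so I'll keep pushing until force builds.

>>> apply_moves(increments=[[[1,0,4,0,0,0,0],[1,0,4,0,0,0,0],[1,0,3,0,0,0,0],[1,0,2,0,0,0,0]]])

```text
time: 5.27
eef_pos: [0.601, -0.057, 0.1597]
orientation: [-3.137, -0.517, 0.004]
wrist_force: [-0.4, 15.0, 4.3]
finger_gap: 0.003
gripper_force: 7.7
```

It stopped at 15 N, right where home was expected. I'll back off and measure the hole from close above.

>>> apply_moves(increments=[[[1,0,-10,0,0,0,0],[1,0,0,-30,0,0,0],[1,0,0,-30,0,0,0],[1,-15,27,0,0,0,0],[1,-16,27,0,0,0,0],[1,-16,27,0,0,0,0],[1,-16,27,0,0,0,0],[1,0,0,0,0,0,0]]])

```text
time: 5.93
eef_pos: [0.5152, -0.1614, 0.1795]
orientation: [3.14, -0.517, 0.0]
wrist_force: [0.8, -0.4, -0.2]
finger_gap: 0.003
gripper_force: 0.0
```

Run:
```python
from h import *
cs,ct=get_calibration('side'),get_calibration('top')
ws={};
for n in('wrist','side','top'):
    c=get_calibration(n);im=snapshot(n)
    if n=='wrist': s=observe();print(s['time'],s['eef_pos'],s['orientation'],s['qpos']);save(im,'w4.png')
    for t,z in(('bolt_hole',.147),('bolt_handle',.177)):
        for r in landmark_of(n,t)[:2]:
            print(n,t,np.round(r['xy'],1),round(r['confidence'],2),onz(c,r['xy'],z)); ws.setdefault(t,{}).setdefault(n,ray(c,r['xy']))
for t in ws: print(t,*tri(list(ws[t].values())))
```

```text
5.9833 [ 0.5162 -0.1596  0.1802] [ 3.1416 -0.5173  0.0002] [-0.7322 -0.277   2.1683  0.4364  0.8984  0.6247]
wrist bolt_hole [294.1 135. ] 0.77 [ 0.6123 -0.1519  0.147 ]
wrist bolt_handle [151.  136.8] 0.87 [ 0.5942 -0.0772  0.177 ]
side bolt_hole [369.8 235. ] 0.69 [ 0.603  -0.1634  0.147 ]
side bolt_handle [345.1 204.9] 0.94 [ 0.6047 -0.064   0.177 ]
top bolt_hole [321.2 187. ] 0.79 [ 0.6094 -0.1526  0.147 ]
top bolt_handle [286.4 191.4] 0.82 [ 0.5925 -0.0815  0.177 ]
bolt_hole [ 0.6114 -0.1521  0.143 ] [np.float64(0.002834834128887866), np.float64(0.0018910572379586645), np.float64(0.001183600225110767)]
bolt_handle [ 0.5921 -0.0817  0.1836] [np.float64(0.002151365417701925), np.float64(0.0028466153020275087), np.float64(0.0011040228249303353)]
```

View pics/w4.png

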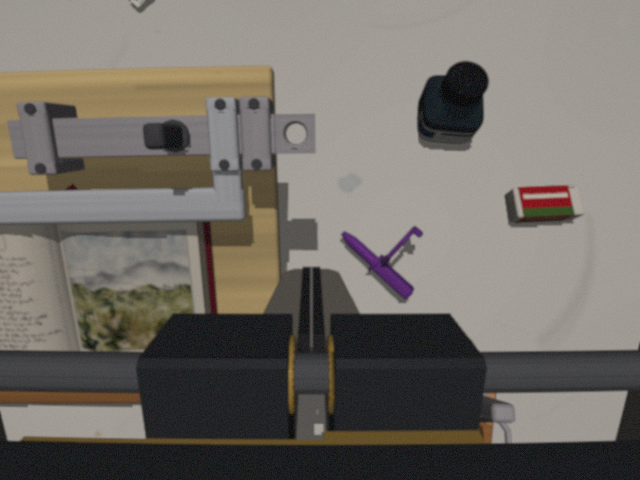

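The bolt is fully home: the hole shows clear at (295,132), past the keeper edge at x≈273, with the bolt's end at x≈315. Now to the pin.

>>> apply_moves(increments=[[[0.9,0,25,-6,0,-6,0],[0.6,0,25,0,0,-6,0],[0.4,0,25,0,0,-6,0],[0.4,0,25,0,0,-6,0],[0.4,0,26,0,0,-5.6,0],[0.4,-40,0,0,0,0,0],[0.4,-40,0,0,0,0,0],[0.4,-38,0,0,0,0,0]]])

```text
time: 7.05
eef_pos: [0.3968, -0.2836, 0.1836]
orientation: [-3.138, 0.002, 0.008]
wrist_force: [-1.5, -0.9, 1.1]
finger_gap: 0.565
gripper_force: 0.0
```

```bash
cat > pinm.py <<'E'
from h import *
s=observe();print(s['time'],s['eef_pos'],s['orientation'],s['finger_gap'])
c=get_calibration('wrist');im=snapshot('wrist');save(im,'w5.png')
g={}
for t,z in(('rest',.0),('pin',.05),('pin_tip',.01),('ring_tab',.066)):
    for r in landmark_of('wrist',t)[:2]: print(t,np.round(r['xy'],1),round(r['confidence'],2),onz(c,r['xy'],z))
p=proj(c,[.446,-.286,.08]).astype(int);print(p)
x0,y0=max(p[0]-70,0),max(p[1]-50,0)
save(cv2.resize(im[y0:y0+110,x0:x0+140],(760,597),interpolation=cv2.INTER_CUBIC),'w5c.png');print(x0,y0,760/140)
E
python3 pinm.py
```

```text
7.05 [ 0.3968 -0.2836  0.1836] [-3.1379  0.0018  0.0077] 0.5651399466580769
rest [313.7 158. ] 0.6 [ 0.4456 -0.2864  0.    ]
pin [311.8 162. ] 0.88 [ 0.4453 -0.2847  0.05  ]
pin [230.6  14.7] 0.65 [ 0.5487 -0.2258  0.05  ]
pin_tip [349.4 312.9] 0.59 [ 0.2995 -0.3223  0.01  ]
pin_tip [312.7 157.5] 0.53 [ 0.4466 -0.2854  0.01  ]
ring_tab [314.3 227.7] 0.67 [ 0.397 -0.287  0.066]
ring_tab [419.4 286.9] 0.6 [ 0.3495 -0.371   0.066 ]
[313 163]
243 113 5.428571428571429
```

View pics/w5c.png

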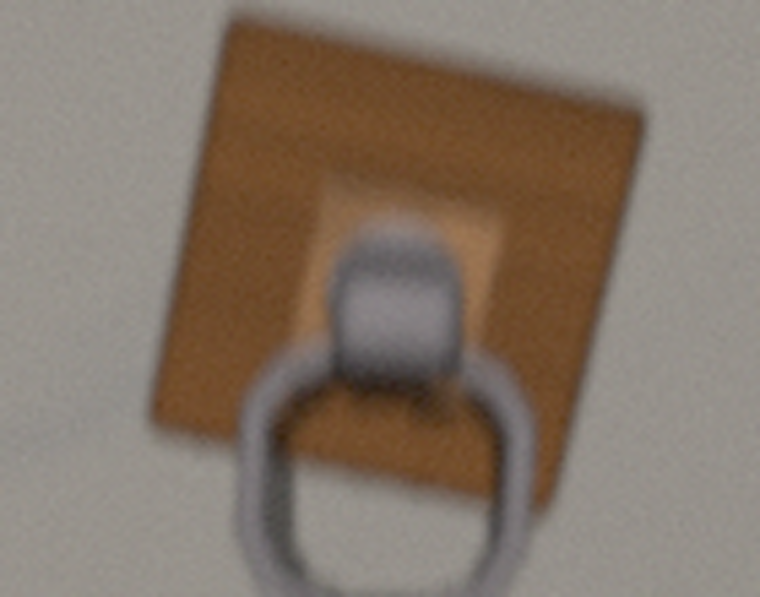

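The pin head is square to the tool (ring straight toward the robot, yaw error under 2°). I'll descend and grasp.

>>> apply_moves(increments=[[[0.4,26,1,0,0,0,0],[0.4,25,1,10,0,0,0],[0.4,0,0,20,0,0,0],[0.4,0,0,35,0,0,0],[0.4,0,0,35,0,0,0],[0.4,0,0,20,0,0,0],[0.4,0,0,0,0,0,0],[0.4,0,0,0,0,0,0]]], grip_force=25)

```text
time: 7.97
eef_pos: [0.4491, -0.2847, 0.0659]
orientation: [-3.141, -0.001, 0.007]
wrist_force: [-0.1, -0.0, 0.5]
finger_gap: 0.602
gripper_force: 0.0
```

>>> apply_moves(increments=[[[0.7,0,0,0,0,0,0],[1,0,0,0,0,0,0],[1,0,0,0,0,0,0],[1,0,0,0,0,0,0],[1,0,0,0,0,0,0],[1,0,0,0,0,0,0]]], grip_force=25)

```text
time: 8.47
eef_pos: [0.4486, -0.2856, 0.0666]
orientation: [3.141, -0.002, 0.005]
wrist_force: [-0.1, 0.1, 0.2]
finger_gap: 0.189
gripper_force: 0.4
```

>>> apply_moves(increments=[[[1,0,0,0,0,0,0],[1,0,0,0,0,0,0],[1,0,0,-8,0,0,0],[1,0,0,-20,0,0,0],[1,0,0,-35,0,0,0],[1,0,0,-35,0,0,0],[1,0,0,-35,0,0,0],[1,0,0,-35,0,0,0]]])

```text
time: 9.13
eef_pos: [0.4476, -0.2848, 0.2358]
orientation: [-3.141, -0.001, 0.006]
wrist_force: [0.2, -0.3, -0.6]
finger_gap: 0.174
gripper_force: 25.0
```

Run:
```python
from h import *
s=observe();print(s['time'],s['eef_pos'],s['orientation'],s['finger_gap'],s['gripper_force'],s['wrist_force'])
P=np.array(s['eef_pos']);
ims=[]
R=Rt();T=s['eef_pos'];rs={}
for n in('wrist','side','top'):
    c=get_calibration(n);im=snapshot(n)
    p=proj(c,P).astype(int);x0,y0=np.clip(p[0]-80,0,480),np.clip(p[1]-60,0,330)
    ims.append(cv2.resize(im[y0:y0+150,x0:x0+160],(400,375)))
    for t in('pin','pin_tip','ring_tab'):
        for r in landmark_of(n,t)[:3]:
            o,d=ray(c,r['xy']); 
            m=np.linalg.norm(np.cross(P-o,d)); 
            if m<.07: print(n,t,np.round(r['xy'],1),round(r['confidence'],2)); rs.setdefault(t,[]).append((o,d))
for t in rs:
    if len(rs[t])>1:
        X,e=tri(rs[t]);print(t,X,'tool',R.T@(X-P),np.round(e,4))
save(np.hstack(ims[:2]),'g1.png')
```

```text
9.1333 [ 0.4476 -0.2848  0.2358] [-3.141  -0.0013  0.0055] 0.17370458603322483 24.99215304851532 [ 0.2377 -0.2928 -0.6274]
wrist pin [309.7 277.8] 0.63
wrist ring_tab [401.7 314. ] 0.63
side pin [321.9 237. ] 0.57
side pin_tip [321.6 258.4] 0.73
side ring_tab [290.1 230.3] 0.6
top pin [390.6 264.9] 0.52
top ring_tab [375.5 271.5] 0.47
top ring_tab [393.4 286.3] 0.39
pin [ 0.4433 -0.2865  0.2146] tool [-0.0044  0.0017  0.0211] [0.0014 0.0017 0.0021]
ring_tab [ 0.4137 -0.2893  0.2312] tool [-0.0339  0.0044  0.0046] [0.0448 0.0199 0.0358 0.014 ]
```

View pics/g1.png

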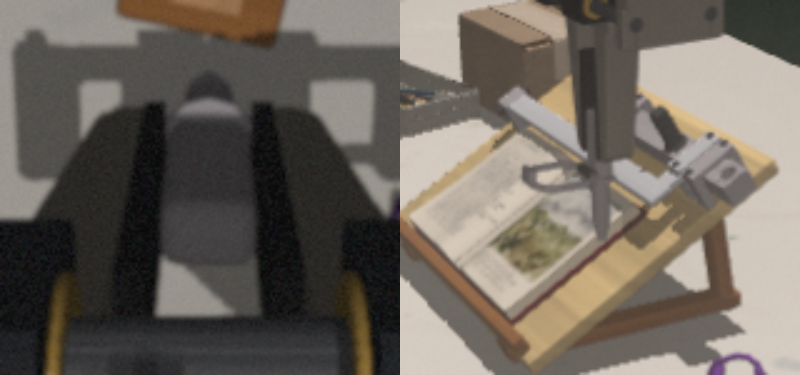

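The pin is held upright at full grip (25 N), with its collar about 17 mm beyond the fingertips. Now I'll bring it over toward the hole and turn it 90°.

>>> apply_moves(increments=[[[1,24,-28,-4,0,0,0],[1,25,-28,-4,0,0,0],[1,25,-28,0,0,0,0],[1,25,-28,0,0,0,0],[1,15,-15,0,0,0,-7],[1,0,0,0,0,0,-7],[1,0,0,0,0,0,-7],[1,0,0,0,0,0,-7]]])

```text
time: 10.4
eef_pos: [0.5615, -0.157, 0.2417]
orientation: [3.142, -0.001, 0.502]
wrist_force: [0.2, -0.5, -0.5]
finger_gap: 0.174
gripper_force: 25.0
```

>>> apply_moves(increments=[[[1,0,0,0,0,0,-7],[1,0,0,0,0,0,-7],[1,0,0,0,0,0,-7],[1,0,0,0,0,0,-7],[1,0,0,0,0,0,-7],[1,0,0,0,0,0,-7],[1,0,0,0,0,0,-7],[1,0,0,0,0,0,-7]]])

```text
time: 11.07
eef_pos: [0.5612, -0.1576, 0.2418]
orientation: [3.141, -0.001, 1.478]
wrist_force: [-0.6, 0.0, -1.3]
finger_gap: 0.172
gripper_force: 25.0
```

>>> apply_moves(increments=[[[1,0,0,0,0,0,-6],[1,0,0,0,-7,0,0],[1,0,0,0,-7,0,0],[1,0,0,0,-7,0,0],[1,0,0,0,-7,0,0],[1,0,0,0,-2,0,0],[1,0,0,0,0,0,0],[1,0,0,0,0,0,0]]])

```text
time: 11.73
eef_pos: [0.5609, -0.1579, 0.2422]
orientation: [2.617, -0.0, 1.575]
wrist_force: [0.6, -0.1, -1.1]
finger_gap: 0.171
gripper_force: 25.0
```

```bash
cat > m.py <<'E'
from h import *
def meas(pinoff):
    s=observe();P=np.array(s['eef_pos']);R=Rt();print(s['time'],P,s['orientation'],s['qpos'],s['finger_gap'])
    obs=[]
    tgt=P+R@pinoff
    for n in('wrist','side','top'):
        c=get_calibration(n);im=snapshot(n);save(im,n+'_m.png')
        for t in('bolt_hole','bolt_handle','pin_tip','pin'):
            for r in landmark_of(n,t)[:3]:
                g={'bolt_hole':[.611,-.152,.144],'bolt_handle':[.593,-.077,.177],'pin':tgt,'pin_tip':tgt+R@[0,0,.04]}[t]
                e=np.array(r['xy'])-proj(c,g)
                if np.linalg.norm(e)<25: obs.append((c,t,np.array(r['xy']),r['confidence']));print(n,t,np.round(r['xy'],1),round(r['confidence'],2),'err px',np.round(e,1));break
    def model(p):
        yaw=p[3];Z=Ro.from_euler('z',yaw).as_matrix()@np.array([-.5,0,.866]);Y=np.array([-np.sin(yaw),np.cos(yaw),0])
        return {'bolt_hole':p[:3],'bolt_handle':p[:3]+.075*Y+.036*Z,'pin':P+R@p[4:7],'pin_tip':P+R@(p[4:7]+np.array([0,0,.04]))}
    def f(p):
        m=model(p);r=[(x-proj(c,m[t]))/2 for c,t,x,_ in obs]
        r+=[[p[3]/.02],(p[4:7]-pinoff)/[.002,.001,.002]]
        return np.concatenate([np.ravel(a) for a in r])
    q=least_squares(f,[.611,-.152,.144,0,*pinoff],loss='soft_l1').x
    print('hole',q[:3],'yaw',q[3],'pinoff',q[4:7])
    h=R.T@(q[:3]-P);print('tip->hole in tool mm',(h-q[4:7]-[0,0,.04])*1e3)
    return q
if __name__=='__main__': meas(np.array([-.003,0,.0165]))
E
python3 m.py
```

```text
11.7333 [ 0.5609 -0.1579  0.2422] [ 2.6175 -0.0001  1.5755] [-0.6603 -0.2229  2.0002  0.383   0.9728 -0.8195] 0.1708994152235346
wrist bolt_hole [307.6 222.5] 0.75 err px [ 3.2 -0.1]
wrist bolt_handle [304.6 117.9] 0.83 err px [-0.6  3.7]
wrist pin_tip [310.7 257.9] 0.65 err px [-1.7  2.5]
wrist pin [309.7 280.4] 0.68 err px [-3.   1.6]
side bolt_hole [371.  233.6] 0.77 err px [ 0.6 -0.2]
side bolt_handle [345.2 205.5] 0.92 err px [ 2.2 -2.1]
side pin [355.7 196.4] 0.96 err px [2.6 0.9]
top bolt_hole [321.8 181.1] 0.93 err px [ 0.9 -5.5]
top bolt_handle [285.5 191.8] 0.93 err px [1.3 0.7]
top pin_tip [326.9 192.8] 0.53 err px [1.6 1.3]
top pin [325.6 198.6] 0.61 err px [0.  0.9]
hole [ 0.6132 -0.1533  0.1444] yaw 0.014173672900006507 pinoff [-0.0042 -0.0009  0.0168]
tip->hole in tool mm [ 8.5255 -2.7837 54.0227]
```

>>> apply_moves(increments=[[[1,8,-2.5,0,0,0,0],[1,0,0,14,0,0,0],[1,0,0,14,0,0,0],[1,0,0,14,0,0,0],[1,0,0,0,0,0,0],[1,0,0,0,0,0,0]]])

```text
time: 12.98
eef_pos: [0.5797, -0.1487, 0.2039]
orientation: [2.618, -0.001, 1.577]
wrist_force: [-1.2, 0.2, -1.2]
finger_gap: 0.174
gripper_force: 25.0
```

```bash
python3 m.py
python3 - <<'E'
import cv2,numpy as np
a=cv2.imread('pics/wrist_m.png');b=cv2.imread('pics/side_m.png')
cv2.imwrite('pics/ins1.png',np.hstack([cv2.resize(a[190:310,250:370],(400,400),interpolation=3),cv2.resize(b[180:260,320:400],(400,400),interpolation=3)]))
E
```

```text
12.9833 [ 0.5797 -0.1487  0.2039] [ 2.6179 -0.0013  1.5769] [-0.6172 -0.1414  2.0082  0.3911  0.8758 -0.8146] 0.17403802709869562
wrist bolt_hole [311.7 252.2] 0.8 err px [3.8 1.1]
wrist bolt_handle [311.6 131.4] 0.93 err px [1.7 2.9]
wrist pin_tip [309.9 257.9] 0.62 err px [-2.5  2.5]
wrist pin [306.7 279.2] 0.88 err px [-6.   0.4]
side bolt_hole [372.6 232. ] 0.69 err px [ 2.2 -1.8]
side bolt_handle [345.1 209.1] 0.81 err px [2.1 1.5]
side pin_tip [371.4 226.1] 0.9 err px [ 2.5 -2.5]
side pin [362.3 212.7] 0.56 err px [ 2.6 -0. ]
top bolt_hole [322.7 185.3] 0.72 err px [ 1.8 -1.3]
top bolt_handle [283.5 191.3] 0.79 err px [-0.7  0.2]
hole [ 0.6136 -0.1532  0.1442] yaw 0.005540395834607501 pinoff [-0.0037 -0.001   0.0165]
tip->hole in tool mm [-1.0546  0.4739 12.1319]
```

View pics/ins1.png

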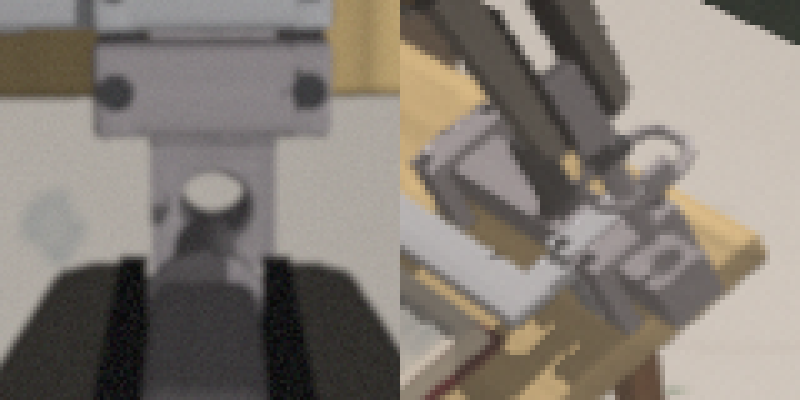

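The hole is at about crop (217,195) in the left panel, with the pin just below it on an axis around column 205–208. So the pin needs roughly 1.5 mm more in tool +y. The ring points to the bolt's free end, as required. I'll insert in steps while watching forces.

>>> apply_moves(increments=[[[1,-1,1.4,0,0,0,0],[1,0,0,6,0,0,0],[1,0,0,6,0,0,0],[1,0,0,5,0,0,0],[1,0,0,4,0,0,0],[1,0,0,0,0,0,0]]])

```text
time: 14.23
eef_pos: [0.5917, -0.1498, 0.1857]
orientation: [2.618, -0.002, 1.577]
wrist_force: [-0.2, 0.7, -1.7]
finger_gap: 0.171
gripper_force: 25.0
```

Run:
```python
from h import *
s=observe();print(s['time'],s['eef_pos'],s['orientation'],'F tool',Rt().T@np.array(s['wrist_force']),s['wrist_torque'])
```

```text
14.2333 [ 0.5917 -0.1498  0.1857] [ 2.6181 -0.0018  1.5767] F tool [ 0.7272 -1.0345  1.3099] [0.1385 0.3    0.0989]
```

>>> apply_moves(increments=[[[1,0,0,4,0,0,0],[1,0,0,4,0,0,0],[1,0,0,4,0,0,0],[1,0,0,0,0,0,0]]])

```text
time: 14.57
eef_pos: [0.5979, -0.1497, 0.1757]
orientation: [2.617, -0.002, 1.577]
wrist_force: [0.6, 3.2, -2.8]
finger_gap: 0.171
gripper_force: 25.0
```

```bash
python3 - <<'E'
from h import *
s=observe();print(s['time'],s['eef_pos'],s['orientation'],'F tool',Rt().T@np.array(s['wrist_force']),Rt().T@np.array(s['wrist_torque']))
E
python3 m.py
```

```text
14.5667 [ 0.5979 -0.1497  0.1757] [ 2.6172 -0.0016  1.5767] F tool [ 3.1689 -0.8704  2.7563] [ 0.2261  0.8076 -0.0048]
14.5667 [ 0.5979 -0.1497  0.1757] [ 2.6172 -0.0016  1.5767] [-0.5956 -0.0578  1.9908  0.405   0.8066 -0.8239] 0.171172613553903
wrist bolt_hole [310.6 265.4] 0.8 err px [ 6.3 -1.1]
wrist bolt_handle [308.6 129.7] 0.72 err px [3.1 5.6]
wrist pin_tip [310.7 257.2] 0.56 err px [-1.7  1.8]
wrist pin [310.8 278.9] 0.57 err px [-1.8  0.1]
side bolt_hole [373.5 232.8] 0.56 err px [ 3.1 -1. ]
side bolt_handle [345.1 207.8] 0.73 err px [2.1 0.2]
side pin_tip [376.3 242.8] 0.83 err px [-1.   1.8]
side pin [371.4 224.4] 0.66 err px [ 3.  -1.2]
top bolt_hole [325.1 185.5] 0.76 err px [ 4.2 -1.1]
top bolt_handle [285.  190.4] 0.6 err px [ 0.8 -0.7]
hole [ 0.6154 -0.1536  0.1429] yaw 0.013202534891154192 pinoff [-0.0035 -0.0006  0.0167]
tip->hole in tool mm [ -0.5257  -0.7095 -19.5314]
```

A light +x contact force, so I'll nudge that way and continue.

>>> apply_moves(increments=[[[1,0.8,0,0,0,0,0],[1,0,0,4,0,0,0],[1,0,0,4,0,0,0],[1,0,0,3,0,0,0],[1,0,0,0,0,0,0]]])

```text
time: 15.73
eef_pos: [0.6034, -0.1496, 0.167]
orientation: [2.617, -0.0, 1.576]
wrist_force: [0.8, 4.4, -4.1]
finger_gap: 0.174
gripper_force: 25.0
```

Run:
```python
from h import *
s=observe();print(s['time'],s['eef_pos'],s['orientation'],'F tool',Rt().T@np.array(s['wrist_force']),Rt().T@np.array(s['wrist_torque']))
```

```text
15.7333 [ 0.6034 -0.1496  0.167 ] [ 2.6167 -0.      1.5764] F tool [ 4.4188 -1.3216  4.0157] [0.4516 0.8551 0.0248]
```

>>> apply_moves(increments=[[[1,1,-0.3,0,0,0,0],[1,0,0,3,0,0,0],[1,0,0,3,0,0,0],[1,0,0,0,0,0,0]]])

```text
time: 16.07
eef_pos: [0.6066, -0.1492, 0.162]
orientation: [2.615, 0.001, 1.576]
wrist_force: [0.2, 1.9, -2.5]
finger_gap: 0.173
gripper_force: 25.0
```

```bash
cat > st.py <<'E'
from h import *
s=observe();print(s['time'],s['eef_pos'],s['orientation'],'F tool',Rt().T@np.array(s['wrist_force']),Rt().T@np.array(s['wrist_torque']),s['finger_gap'])
E
python3 st.py
```

```text
16.0667 [ 0.6066 -0.1492  0.162 ] [2.6155 0.001  1.5757] F tool [ 1.8784 -1.1041  2.2796] [ 0.4228  0.2093 -0.0282] 0.17326633343958978
```

Force relaxed. I'll push the last few millimetres until the collar seats.

>>> apply_moves(increments=[[[1,0,0,2,0,0,0],[1,0,0,1.5,0,0,0],[1,0,0,0,0,0,0]]])

```text
time: 16.32
eef_pos: [0.6076, -0.1494, 0.1611]
orientation: [2.617, 0.002, 1.578]
wrist_force: [-23.8, 3.8, 19.6]
finger_gap: 0.175
gripper_force: 25.1
```

```bash
python3 st.py; python3 m.py | tail -12
```

```text
16.3167 [ 0.6076 -0.1494  0.1611] [2.6172 0.0021 1.5782] F tool [  3.9482 -10.7331 -28.8774] [2.4131 0.5837 0.056 ] 0.175323549464119
16.3167 [ 0.6076 -0.1494  0.1611] [2.6172 0.0021 1.5782] [-0.5817 -0.014   1.9798  0.409   0.7695 -0.8271] 0.175323549464119
wrist bolt_hole [310.9 277.7] 0.98 err px [ 9.3 -0.4]
wrist pin_tip [309.2 259. ] 0.91 err px [-3.2  3.6]
wrist pin [308.7 276.2] 0.59 err px [-3.9 -2.6]
side bolt_hole [371.9 232. ] 0.72 err px [ 1.5 -1.8]
side bolt_handle [343.9 206.7] 0.58 err px [ 0.9 -0.9]
side pin_tip [381.5 245.5] 0.91 err px [ 0.  -1.6]
side pin [375.6 233. ] 0.63 err px [2.9 1. ]
top bolt_handle [284.4 191.5] 0.7 err px [0.2 0.4]
hole [ 0.6143 -0.1514  0.1473] yaw 0.006436461121261614 pinoff [-0.0032 -0.0012  0.0168]
tip->hole in tool mm [  1.1251   0.0725 -41.506 ]
```

Seated: 29 N axial force at the expected depth (tip 41 mm below the mouth). I'll relieve the load, release and check.

>>> apply_moves(increments=[[[1,0,0,-1,0,0,0],[0.6,0,0,0,0,0,0],[0.6,0,0,0,0,0,0],[0.6,0,0,0,0,0,0],[0.6,0,0,0,0,0,0]]])

```text
time: 17.48
eef_pos: [0.6079, -0.1491, 0.1602]
orientation: [2.615, 0.001, 1.576]
wrist_force: [-0.2, -0.3, 1.1]
finger_gap: 0.401
gripper_force: 0.0
```

>>> apply_moves(increments=[[[0.6,0,0,-10,0,0,0],[0.6,0,0,-30,0,0,0],[0.6,0,0,-30,0,0,0],[0.6,-15,0,0,0,0,0],[1,-20,0,0,0,0,0],[1,-18,0,0,0,0,0],[1,0,0,0,0,0,0],[1,0,0,0,0,0,0]]])

```text
time: 18.15
eef_pos: [0.5725, -0.2024, 0.2209]
orientation: [2.616, 0.0, 1.575]
wrist_force: [0.3, 0.8, -0.1]
finger_gap: 0.132
gripper_force: 0.0
```

```bash
cat > rg.py <<'E'
from h import *
# fit ring angle + pin position from landmarks
s=observe();print(s['time'],s['eef_pos'],s['finger_gap'],s['wrist_force'])
H0=np.array([.6135,-.152,.145]);Z=np.array([-.5,0,.866]);X=np.array([0,-1.,0])
obs=[]
def pts(p):
    o=H0+p[:3];th=p[3];hg=o+.0085*X+.0065*Z;e=np.cos(th)*X-np.sin(th)*Z;n=np.sin(th)*X+np.cos(th)*Z
    return {'pin':o,'pin_tip':o-.04*Z,'ring_tab':hg+.038*e+.009*n,'bolt_hole':H0}
for n in('wrist','side','top'):
    c=get_calibration(n);im=snapshot(n);save(im,n+'_r.png')
    for t in('pin','pin_tip','ring_tab','bolt_hole'):
        for r in landmark_of(n,t)[:4]:
            e=min((np.linalg.norm(np.array(r['xy'])-proj(c,pts([0,0,0,th])[t])),th) for th in np.linspace(-.3,1.6,20))
            if e[0]<15: obs.append((c,t,np.array(r['xy'])));print(n,t,np.round(r['xy'],1),round(r['confidence'],2),np.round(e,2));break
if obs:
    f=lambda p:np.concatenate([(x-proj(c,pts(p)[t]))/2 for c,t,x in obs]+[np.array(p[:3])/.003])
    best=min((least_squares(f,[0,0,0,t0],loss='soft_l1') for t0 in(0,.5,1,1.5)),key=lambda q:q.cost)
    print('off mm',best.x[:3]*1e3,'ring deg',np.degrees(best.x[3]),'cost',best.cost)
E
python3 rg.py
```

```text
18.15 [ 0.5725 -0.2024  0.2209] 0.1319925375955654 [ 0.3194  0.7783 -0.131 ]
wrist pin [308.5 164.5] 0.56 [ 0.74 -0.3 ]
wrist ring_tab [309.8 242.8] 0.61 [4.38 0.  ]
wrist bolt_hole [310.2 165.8] 0.68 [ 2.49 -0.3 ]
side pin [373.8 229.5] 0.56 [ 4.27 -0.3 ]
side pin_tip [380.  247.8] 0.57 [ 0.52 -0.3 ]
side ring_tab [383.7 233.2] 0.62 [3.11 0.  ]
side bolt_hole [370.3 233.7] 0.8 [ 1.36 -0.3 ]
top pin [323.5 183.2] 0.52 [ 3.34 -0.3 ]
top ring_tab [347.  185.1] 0.43 [3.63 0.3 ]
top bolt_hole [323.4 186.2] 0.83 [ 2.65 -0.3 ]
off mm [ 0.2036 -1.686   1.8566] ring deg 2.1526154654648217 cost 6.444879418396047
```

The pin is seated and the ring is still at about 2°. Closed fingers are now 50 mm out, above the tab. Swing down first.

>>> apply_moves(increments=[[[1,0,0,30,0,0,0],[1,0,0,28,0,0,0],[1,0,0,10,0,0,0],[1,0,0,8,0,0,0],[1,0,0,8,0,0,0],[1,0,0,8,0,0,0],[1,0,0,0,0,0,0]]])

```text
time: 19.48
eef_pos: [0.6189, -0.2015, 0.1401]
orientation: [2.617, -0.0, 1.576]
wrist_force: [0.2, 0.1, -0.5]
finger_gap: 0.004
gripper_force: 0.0
```

>>> apply_moves(increments=[[[1,0,0,7,0,0,0],[1,0,0,7,0,0,0],[1,0,0,7,0,0,0],[1,0,0,6,0,0,0],[1,0,0,0,0,0,0]]])

```text
time: 19.9
eef_pos: [0.6322, -0.2012, 0.1159]
orientation: [2.618, -0.001, 1.576]
wrist_force: [-1.3, -0.9, 0.7]
finger_gap: 0.001
gripper_force: 0.4
```

```bash
python3 st.py; python3 rg.py
```

```text
19.9 [ 0.6322 -0.2012  0.1159] [ 2.6177 -0.0009  1.5763] F tool [-0.9162 -0.7318 -1.2765] [ 0.1192 -0.1387 -0.0314] 0.001061678908859826
19.9 [ 0.6322 -0.2012  0.1159] 0.001061678908859826 [-1.2671 -0.9239  0.7384]
wrist pin [306.3 194.7] 0.69 [ 5.46 -0.3 ]
wrist pin_tip [311.5 173. ] 0.61 [ 5.9 -0.3]
wrist ring_tab [314.6 273.4] 0.83 [6.26 1.  ]
side pin [370.3 235.1] 0.58 [ 2.33 -0.3 ]
side pin_tip [379.4 248.4] 0.59 [ 0.91 -0.3 ]
side ring_tab [387.5 243.8] 0.4 [1.64 0.6 ]
side bolt_hole [371.2 234.8] 0.43 [ 1.72 -0.3 ]
top pin [323.  185.7] 0.66 [ 2.13 -0.3 ]
top pin_tip [320.6 185.8] 0.64 [ 5.74 -0.3 ]
top ring_tab [340.3 180.5] 0.51 [2.83 0.9 ]
top bolt_hole [324.8 185.9] 0.89 [ 3.94 -0.3 ]
off mm [-0.058  -0.535   0.6193] ring deg 55.74822816785436 cost 12.899411194953602
```

The ring has swung to about 55°. Now push inward against the tab.

>>> apply_moves(increments=[[[1,5,0,0,0,0,0],[1,5,0,0,0,0,0],[1,5,0,0,0,0,0],[1,4,0,0,0,0,0],[1,0,0,0,0,0,0]]])

```text
time: 21.07
eef_pos: [0.632, -0.181, 0.1171]
orientation: [2.617, -0.001, 1.578]
wrist_force: [0.3, 0.3, 1.1]
finger_gap: 0.004
gripper_force: 0.0
```

>>> apply_moves(increments=[[[1,1.5,0,0,0,0,0],[1,1,0,0,0,0,0],[1,0,0,0,0,0,0]]])

```text
time: 21.32
eef_pos: [0.6323, -0.1798, 0.1175]
orientation: [2.616, -0.0, 1.577]
wrist_force: [0.5, -0.4, 0.2]
finger_gap: 0.006
gripper_force: 0.1
```

```bash
python3 st.py; python3 rg.py
```

```text
21.3167 [ 0.6323 -0.1798  0.1175] [ 2.6162 -0.      1.5766] F tool [-0.3544  0.5585  0.0802] [ 0.0681 -0.1202 -0.0298] 0.006072661362343472
21.3167 [ 0.6323 -0.1798  0.1175] 0.006072661362343472 [ 0.5255 -0.3514  0.2107]
wrist pin [305.9 246.8] 0.64 [ 1.9 -0.3]
side pin [370.1 232.2] 0.51 [ 1.69 -0.3 ]
side ring_tab [380.9 246.3] 0.48 [2.74 1.6 ]
side bolt_hole [370.7 233.1] 0.52 [ 0.82 -0.3 ]
top pin [321.3 184.2] 0.42 [ 1.17 -0.3 ]
top bolt_hole [321.5 186.8] 0.88 [ 1.61 -0.3 ]
off mm [-0.6917  0.6637  0.4169] ring deg 102.79871403602822 cost 0.9068519563886464
```

>>> apply_moves(increments=[[[1,1.5,0,0,0,0,0],[1,1,0,0,0,0,0],[1,0,0,0,0,0,0]]])

```text
time: 22.32
eef_pos: [0.6323, -0.1775, 0.1175]
orientation: [2.616, 0.0, 1.576]
wrist_force: [-0.4, -0.9, -0.3]
finger_gap: 0.003
gripper_force: 0.4
```

>>> apply_moves(increments=[[[1,1.5,0,0,0,0,0],[1,1,0,0,0,0,0],[1,0,0,0,0,0,0]]])

```text
time: 22.57
eef_pos: [0.6324, -0.1753, 0.1177]
orientation: [2.616, 0.001, 1.576]
wrist_force: [1.1, -2.8, -1.5]
finger_gap: 0.005
gripper_force: 1.4
```

The reaction is −2.8 N, close to what would move the bolt. I'll back off and check ring and bolt.

>>> apply_moves(increments=[[[1,-15,0,0,0,0,0],[1,-25,0,0,0,0,0],[1,0,0,-35,0,0,0],[1,0,0,-35,0,0,0],[1,0,0,-20,0,0,0],[1,0,0,0,0,0,0]]])

```text
time: 23.07
eef_pos: [0.5881, -0.2166, 0.2001]
orientation: [2.611, 0.004, 1.576]
wrist_force: [0.3, -0.8, 0.6]
finger_gap: 0.005
gripper_force: 0.0
```

```bash
python3 rg.py
python3 - <<'E'
from h import *
ws={}
for n in('wrist','side','top'):
    c=get_calibration(n)
    a=snapshot(n)
    for r in landmark_of(n,'bolt_handle')[:1]:
        print(n,np.round(r['xy'],1),round(r['confidence'],2),onz(c,r['xy'],.177)); ws[n]=ray(c,r['xy'])
if len(ws)>1: print(*tri(list(ws.values())))
E
```

```text
23.0667 [ 0.5881 -0.2166  0.2001] 0.00500628973582087 [ 0.3057 -0.8299  0.6439]
wrist pin [300.4 135.2] 0.88 [ 7.05 -0.3 ]
wrist pin_tip [301.2 139.6] 0.51 [ 2.87 -0.3 ]
wrist ring_tab [302.1 166.8] 0.73 [1.61 1.6 ]
wrist bolt_hole [303.4 137.7] 0.62 [ 4.06 -0.3 ]
side pin [372.3 231.3] 0.56 [ 1.97 -0.3 ]
side pin_tip [380.4 245.5] 0.66 [ 2.72 -0.3 ]
side ring_tab [380.9 247.2] 0.62 [2.29 1.6 ]
side bolt_hole [371.3 232.9] 0.6 [ 0.31 -0.3 ]
top pin [321.4 186.3] 0.72 [ 1.11 -0.3 ]
top pin_tip [319.4 179. ] 0.53 [ 1.83 -0.3 ]
top ring_tab [330.8 178.9] 0.36 [2.5 1.5]
top bolt_hole [323.  187.3] 0.58 [ 2.89 -0.3 ]
off mm [-1.4943  1.8681  0.6956] ring deg 88.17635048924372 cost 7.287232526759686
side [346.2 204.9] 0.67 [ 0.6066 -0.065   0.177 ]
top [285.8 191.7] 0.63 [ 0.5918 -0.0803  0.177 ]
[ 0.5936 -0.0821  0.1833] [np.float64(0.003418651444253027), np.float64(0.003418651444253015)]
```

The ring reads about 88°, closed. Since the ring push was near the bolt's 3 N friction, I'll re-press the handle home to be sure.

>>> apply_moves(increments=[[[1,0,0,-20,0,0,0],[1,0,0,-20,0,0,0],[1,35,0,0,0,0,0],[1,35,0,0,0,0,0],[1,35,0,0,0,0,0],[1,35,0,0,0,0,0],[1,34,0,0,0,0,0],[1,0,0,0,0,0,0]]])

```text
time: 24.78
eef_pos: [0.5656, -0.0359, 0.2297]
orientation: [2.616, -0.002, 1.582]
wrist_force: [0.5, -0.4, 0.6]
finger_gap: 0.001
gripper_force: 0.0
```

>>> apply_moves(increments=[[[1,0,0,25,0,0,0],[1,0,0,25,0,0,0],[1,0,0,20,0,0,0],[1,0,0,10,0,0,0],[1,0,0,0,0,0,0],[1,-5,0,0,0,0,0],[1,-5,0,0,0,0,0],[1,0,0,0,0,0,0]]])

```text
time: 25.45
eef_pos: [0.6071, -0.0527, 0.1623]
orientation: [2.614, 0.001, 1.575]
wrist_force: [0.3, -0.3, -0.2]
finger_gap: 0.005
gripper_force: 0.0
```

Run:
```python
from h import *
s=observe();P=np.array(s['eef_pos']);d=P-[.6135,-.152,.145];print(s['time'],P,s['wrist_force'],'h',d@[-.5,0,.866],'up',d@[.866,0,.5])
```

```text
25.45 [ 0.6071 -0.0527  0.1623] [ 0.2637 -0.2797 -0.2196] h 0.01816564059901285 up 0.003079644389244229
```

>>> apply_moves(increments=[[[1,-4,0,0,0,0,0],[1,-3,0,0,0,0,0],[1,-2,0,0,0,0,0],[1,0,0,0,0,0,0]]])

```text
time: 25.78
eef_pos: [0.6068, -0.0605, 0.1613]
orientation: [2.615, 0.0, 1.576]
wrist_force: [-0.5, 0.8, 0.5]
finger_gap: 0.005
gripper_force: 0.1
```

>>> apply_moves(increments=[[[1,-2,0,0,0,0,0],[1,0,0,0,0,0,0]]])

```text
time: 25.95
eef_pos: [0.6067, -0.0607, 0.1612]
orientation: [2.616, -0.003, 1.577]
wrist_force: [-0.6, 7.0, 3.8]
finger_gap: 0.002
gripper_force: 3.6
```

Blocked at 7 N at the home position, so the bolt is home. The pin can tilt slightly in its clearance, so I'll also press down gently on its head to make sure the collar sits flat.

>>> apply_moves(increments=[[[1,-1,0,0,0,0,0],[1,0,0,0,0,0,0],[1,8,0,0,0,0,0],[1,0,-3,-25,0,0,0],[1,0,0,-25,0,0,0],[1,-33,0,0,0,0,0],[1,-33,0,0,0,0,0],[1,-33,0,0,0,0,0]]])

```text
time: 26.62
eef_pos: [0.5793, -0.1551, 0.2032]
orientation: [2.615, 0.002, 1.578]
wrist_force: [0.1, 0.1, 0.6]
finger_gap: 0.007
gripper_force: 0.0
```

>>> apply_moves(increments=[[[1,0,0,0,0,0,0],[1,0,0,7,0,0,0],[1,0,0,7,0,0,0],[1,0,0,4,0,0,0],[1,0,0,3,0,0,0],[1,0,0,0,0,0,0]]])

```text
time: 27.12
eef_pos: [0.5899, -0.1528, 0.1838]
orientation: [2.618, -0.0, 1.579]
wrist_force: [-2.6, 0.0, 2.0]
finger_gap: 0.002
gripper_force: 1.4
```

Run:
```python
from h import *
s=observe();P=np.array(s['eef_pos']);d=P-[.6135,-.152,.145];print(s['time'],P,Rt().T@np.array(s['wrist_force']),'h',d@[-.5,0,.866],'up',d@[.866,0,.5])
```

```text
27.1167 [ 0.5899 -0.1528  0.1838] [ 0.0337 -1.2361 -3.0151] h 0.04544013274272345 up -0.0010416620266191362
```

>>> apply_moves(increments=[[[1,0,0,1.2,0,0,0],[1,0,0,0,0,0,0]]])

```text
time: 27.28
eef_pos: [0.5903, -0.1529, 0.1838]
orientation: [2.617, 0.0, 1.579]
wrist_force: [-11.7, 1.4, 10.4]
finger_gap: 0.007
gripper_force: 7.5
```

>>> apply_moves(increments=[[[1,0,0,-20,0,0,0],[1,0,0,-30,0,0,0],[1,-30,0,0,0,0,0],[1,-35,0,0,0,0,0],[1,0,0,0,0,0,0]]])

```text
time: 27.7
eef_pos: [0.5662, -0.2233, 0.2276]
orientation: [2.614, 0.004, 1.573]
wrist_force: [1.3, -0.4, 0.7]
finger_gap: 0.004
gripper_force: 0.0
```

```bash
python3 rg.py
python3 - <<'E'
from h import *
c=get_calibration('side');
for n in('side','top'):
    snapshot(n);c=get_calibration(n)
    for r in landmark_of(n,'bolt_handle')[:1]: print(n,np.round(r['xy'],1),onz(c,r['xy'],.177))
E
```

```text
27.7 [ 0.5662 -0.2233  0.2276] 0.0037139718181242263 [ 1.2823 -0.4462  0.6798]
wrist pin [309.  128.4] 0.93 [ 3.62 -0.3 ]
wrist ring_tab [309.8 153.5] 0.92 [1.76 1.6 ]
wrist bolt_hole [313.4 128.4] 0.65 [ 2.53 -0.3 ]
side pin [372.3 230.8] 0.7 [ 2.44 -0.3 ]
side pin_tip [380.7 247.5] 0.63 [ 0.83 -0.3 ]
side bolt_hole [372.5 235.1] 0.59 [ 2.22 -0.3 ]
top pin [320.1 188. ] 0.6 [ 2.82 -0.3 ]
top pin_tip [322.1 178.1] 0.64 [ 2.32 -0.3 ]
top ring_tab [331.7 179.1] 0.53 [2.42 1.4 ]
top bolt_hole [325.  185.8] 0.91 [ 4.12 -0.3 ]
off mm [-0.9603  0.8712 -0.1149] ring deg 89.73699807711932 cost 6.820774940210803
side [343.1 208.1] [ 0.5918 -0.0797  0.177 ]
top [285.7 189.7] [ 0.596  -0.0801  0.177 ]
```

```bash
python3 -c "
from rig import *
print(job_done())"
```

```text
the job is handed in; nothing more can be done
None
```

I handed the job in at about 28 s: the bolt is home, the linchpin is through the hole with its collar on the bolt, and the ring is swung closed. The camera networks put the ring at about 90° and showed no offset of the pin beyond their own error. I never touched the bottle, tin or eraser, though I did not re-check their positions at the end.

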